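Close and latch the board test fixture and start the test

ROBOT

A 6-joint arm with a two-finger parallel gripper is mounted at the origin on a cart in front of the work surface, level with it; the furniture and walls round the work are solid. World frame = base frame: x ahead of the robot, y to its left, z up, the work surface at z = 0. Lengths are in m, angles in rad, forces in N, time in s.
With the tool pointing down it reaches from about 0.375 to 0.975 m from the base axis. Payload 3.8 kg.
Tool frame: the origin (TCP) lies midway between the tips of the shut fingers; the grasp point (between the pads) lies 19 mm behind it; z points along the fingers, y is the line along which they close (so a half turn about z gives the same grasp; the last joint's range is limited). The gripper opens to 85 mm and grips with 20 to 120 N. Pads are 22 mm wide; open, the fingers measure 114 mm over their backs; the gripper's body (76 mm by 85 mm) begins 54 mm behind the grasp point. The pads swing forward as they close: fully open they stand 13 mm farther back than shut.
Start: joints at [-1.354, 0.264, 1.604, -0, 1.274, -0.037], TCP at [0.169, -0.653, 0.231] pointing down, gripper open.
Joint ranges: [-2.63, 2.63], [-0.94, 2.18], [0.31, 2.57], [-1.31, 4.45], [0, 2.66], [-2.55, 2.55]. Speed limits (rad/s): [2.57, 2.57, 3.14, 3.14, 3.14, 3.14].

INTERFACE

Orientations are given as a rotation vector (axis times angle).
In Python, from workcell import status, read_camera, workorder, masks_of gives the robot as it stands.
- The arm moves only by the tool drive_tool, never from a script. Its argument "rows" is a list of rows, each a list of 7 numbers: the turn, a rotation vector about the tool's x, y, z in degrees, then the shift along the tool's x, y, z in m, then the opening, from 0 (shut) to 1 (fully open). In form: [[ax, ay, az, tx, ty, tz, claw], ...]. A call has 1 to 8 rows; each row shifts and turns the commanded pose from where the row before left it, along the tool's axes as they then stand; what a row does not reach is not made up. A row lasts 1/12 s, in which the tool goes at most 41.7 mm and 7.16 degrees, less where a joint would pass 70% of its speed; a pose out of reach is approached as far as the arm can. A call is refused whole if a number of a shift passes 0.0417 or a number of a turn 7.16, either way. A call with a gripper value outside its range is refused whole. The fingers move at their own pace and stop on an object; "force" is the grip in N (left out, the last holds). Time passes only in rows, so rows that do not move let the fingers close. It gives the time, the measured TCP pose, the force, the opening and the grip force at its end, in the units of the state.
- status.read_state(): the state, without advancing time (a new reading comes with each control period).
- read_camera(name): name is "scene" or "side" or "wrist"; returns a dict with "color" (480x640x3 uint8, red, green, blue), "intrinsics" (3x3 intrinsics, pixels), "world_from_camera" (4x4, takes a point from camera to world coordinates); the wrist camera has in their place "mount" (4x4, takes a point from camera to tool coordinates, whose origin is the TCP and whose axes are the flange's). Camera axes: x right, y up, looking along -z (the intrinsics and any distortion apply to the point x, -y, -z); pixel columns grow to the right and rows downward; lengths in m; the calibration is good to about 2 mm. A picture is of the moment at which its call begins: read the wrist's pose just before it. There is no depth.
- workorder.finish_job(): hands the job in; it is judged then, once.
Trained networks look in a picture, given as the dict that the camera call returned (one of the last four; its "shot" number tells which), for a name from the list of things; names that differ only in an ending like _2 or _b are one class to them, and where a whole thing is asked for, a point or a joint stands for the part that bears it (a point fixed in the world has none). Each returns a list of dicts, best first, with "score" (0 to 1); they miss things now and then, are a little off and sometimes report something else, mostly with a low value. They report only what shows in the picture. A call takes as long as a camera call.
- masks_of(picture, name): "mask" (480x640 bool, what is visible of it) and "bbox" ([left, top, right, bottom] in pixels, round what is visible of it).
The state is a dict: "time": time; "q": joint angles; "joint_vel": joint speeds; "joint_torque": joint torques, N m; "tool_pos": TCP position; "tcp_rot": TCP orientation; "wrist_force": force on the tool from outside, world axes, zero at the start; "torque": the same for the moment, N m; "width": opening from 0.0 (shut) to 1.0 (fully open); "grip_force": force on a finger pad.
Only numpy, scipy, OpenCV 4.12 (cv2) and the standard library are available. Lean on these libraries where they do the work, as an engineer would, in place of code of your own. Each camera call takes 0.05 s, during which the arm holds its last target. There are 200 camera calls.

TASK

A circuit board lies ready in the blue test fixture. With the fingertips only, picking nothing up, swing the fixture's clear hinged lid down over the board without slamming it, and press its front rail down until the spring catch snaps over it and holds the lid shut by itself; only then press the green start button fully in and let it go. Leave the red stop button alone, and the board and the things lying round the fixture where they are.

Things in the scene. Friction and masses are not known exactly. Their poses are not given: they have to be found in the camera images.
- fixture: Blue test fixture fixed on the bench: x -120 (front) to +105 mm (hinge side), y -110 to +110, deck 60 mm high. Origin under it on the bench; x to its back, y to its left, z up. In front of the shut lid a 45 mm sill carries the catch in the middle and a button near each end.
- lid (a joint): Lid angle, rad: 0 pressed down on its stop (level), 1.57 upright, more leans back. 10 mm thick, 150 mm from hinge to front, 180 mm wide. A stiff hinge holds it at any angle; 1 to 3 N at the front swings it. It meets the catch at 0.09, the sprung board at 0.05; from there 8 to 12 N on the front rail. The catch snaps at 0.01; caught, it rests near 0.012, else it springs back to about 0.04.
- lid_front (a point): Point on the lid's outer face (upper face when shut), in the middle of its 28 mm wide front rail, 130 mm from the hinge axis and 20 mm from the front edge; the face is 7 mm outside the hinge axis. z along the outward normal, x from here towards the hinge.
- lid_hinge (a point): Middle of the hinge axis, at x = +85 mm, z = 66 mm in the fixture; the axis lies along the fixture's y.
- catch (a joint): Spring catch in the middle of the sill, m: 0 at rest and when snapped over the lid, about 0.006 pushed frontwards as the lid's bar passes its bevelled nose; spring 1.5 to 4 N. Housing and black release knob x -123 to -81, y -19 to +19 mm in the fixture; nose reaches x -65 mm; all below 84 mm over the bench.
- start_button (a joint): Travel of the green start button on the sill at the fixture's right (-y), m: 0 out, 0.006 fully in, which takes 5 N; springs back.
- start_button_top (a point): Middle of the top of the green start button, 22 mm across, 78 mm above the bench (moves with the button).
- stop_button (a joint): Travel of the red stop button, same kind, on the sill at the fixture's left (+y).
- stop_button_top (a point): Middle of the top of the red stop button, 78 mm above the bench.
- board: Populated circuit board in the nest, 95 x 72 x 16 mm, loose; origin under its middle. It lies on a sprung plate between four low locators, its underside 52 mm above the bench at first and about 48 mm when the latched lid presses it down on the probes.
- nest (a point): Point of the fixture where the origin of the board belongs, 52 mm above the bench (does not move with the sprung plate).
- next_board: a second circuit board, dark, 100 x 122 x 16 mm, lying on the bench, a bystander; origin under its middle.
- meter: a yellow hand-held multimeter, 178 x 83 x 48 mm, lying on its back, a bystander; origin under its middle.
- tester: a black hand-held tester with a yellow label, 50 x 100 x 31 mm, a bystander; origin under its middle.
- small_board: a small green-white circuit board, 32 x 52 x 13 mm, a bystander; origin under its middle.
- tin: a round white tin with a yellow lid, 48 mm across, 18 mm high, a bystander; origin under its middle.
- loupe: a black eye loupe standing on its rim, 39 mm across, 32 mm high, a bystander; origin under its middle.

How it is judged:
By the outcome, as a careful person would: the job done as asked, in the order asked, and still so for the second after the job is handed in, with the robot touching nothing.
It also fails if it takes over 51 s, if anything falls off the work surface, if the arm or the gripper's body presses on something with over 40 N, if the wrist force passes 120 N, or if a joint passes its speed limit or range.

## Working session

There is one attempt and no reset: what is moved stays moved. The work goes in short steps, Python scripts to look and compute and a tool call to move; the robot and the scene stay as the last step left them, time stands still between calls to the robot, and variables do not carry over. Pictures are saved under pics/ and viewed, at most 10 in all, crops included, and the job is handed in when it is done.

Besides the shell and the picture viewer there is one more tool, called as name(argument=value, ...), one argument or row to a line, values as JSON. drive_tool: Moves the arm, as the interface text tells. Its arguments: {"type":"object","properties":{"rows":{"type":"array"},"force":{"type":"number"}},"required":["rows"]}

```bash
mkdir -p pics; cat > h.py <<'E'
import numpy as np, cv2
from scipy.spatial.transform import Rotation as R
from workcell import status, read_camera, workorder, masks_of
def ray(c,u,v):
    K=np.array(c["intrinsics"]);T=np.array(c["world_from_camera"])
    d=np.linalg.inv(K)@[u,v,1]; d=T[:3,:3]@[d[0],-d[1],-d[2]]
    return T[:3,3],d
def at(c,u,v,z):
    o,d=ray(c,u,v); return o+d*(z-o[2])/d[2]
def proj(c,p):
    K=np.array(c["intrinsics"]);T=np.array(c["world_from_camera"])
    q=T[:3,:3].T@(np.array(p)-T[:3,3]); q=K@[q[0],-q[1],-q[2]]; return q[:2]/q[2]
E
python3 - <<'E'
from h import *
s=status.read_state(); print({k:np.round(v,3) for k,v in s.items()})
ims=[]
for n in("scene","side"):
    c=read_camera(n); print(n,[k for k in c if k!="color"],np.round(c["world_from_camera"],3).tolist())
    ims.append(c["color"]); cv2.imwrite(f"pics/{n}0.png",c["color"][...,::-1])
    for t in("fixture","start_button","stop_button","lid","catch","board"):
        for m in masks_of(c,t)[:2]:
            v,u=np.nonzero(m["mask"]); print(n,t,round(m["score"],2),np.round(m["bbox"]),u.mean().round(1),v.mean().round(1),"z78",at(c,u.mean(),v.mean(),.078).round(4))
E
```

```text
{'time': np.float64(0.0), 'q': array([-1.354,  0.265,  1.605,  0.   ,  1.274, -0.037]), 'joint_vel': array([-0.   ,  0.002,  0.001, -0.001,  0.001, -0.001]), 'joint_torque': array([ 0.0000e+00, -5.1511e+01, -3.6731e+01,  0.0000e+00,  1.3000e-02,
       -0.0000e+00]), 'tool_pos': array([ 0.169, -0.653,  0.23 ]), 'tcp_rot': array([-3.114, -0.397,  0.   ]), 'wrist_force': array([ 0.205, -0.138, -0.186]), 'torque': array([-0.029, -0.024, -0.022]), 'grip_force': np.float64(0.0), 'width': np.float64(0.999)}
scene ['intrinsics', 'world_from_camera', 'shot'] [[-0.629, 0.367, -0.685, -0.396], [-0.778, -0.296, 0.555, 0.755], [0.001, 0.882, 0.472, 0.715], [0.0, 0.0, 0.0, 1.0]]
scene fixture 0.61 [175. 180. 314. 329.] 236.9 255.4 z78 [0.5504 0.1995 0.078 ]
scene start_button 0.68 [182. 179. 266. 256.] 223.9 215.2 z78 [0.7307 0.1215 0.078 ]
scene stop_button 0.63 [222. 283. 230. 292.] 225.0 287.0 z78 [0.4626 0.2823 0.078 ]
scene lid 0.9 [182. 180. 267. 255.] 223.6 215.3 z78 [0.7308 0.1222 0.078 ]
scene board 0.61 [220. 251. 262. 275.] 237.8 262.2 z78 [0.5257 0.213  0.078 ]
side ['intrinsics', 'world_from_camera', 'shot'] [[0.952, 0.201, -0.229, 0.213], [-0.305, 0.634, -0.71, -0.951], [0.003, 0.746, 0.666, 0.98], [0.0, 0.0, 0.0, 1.0]]
side fixture 0.7 [266. 124. 359. 236.] 309.7 199.8 z78 [0.527  0.1358 0.078 ]
side start_button 0.6 [271. 203. 287. 213.] 278.9 207.7 z78 [0.4425 0.1286 0.078 ]
side stop_button 0.27 [290. 155. 306. 170.] 297.6 162.4 z78 [0.5433 0.3086 0.078 ]
side lid 0.61 [324. 126. 352. 208.] 337.1 165.1 z78 [0.6458 0.2623 0.078 ]
side catch 0.64 [269. 186. 289. 193.] 279.2 190.6 z78 [0.461  0.1979 0.078 ]
side board 0.76 [297. 182. 337. 201.] 315.6 192.3 z78 [0.5511 0.1613 0.078 ]
side board 0.27 [294. 343. 384. 398.] 339.3 370.8 z78 [ 0.4306 -0.381   0.078 ]
```

View pics/scene0.png

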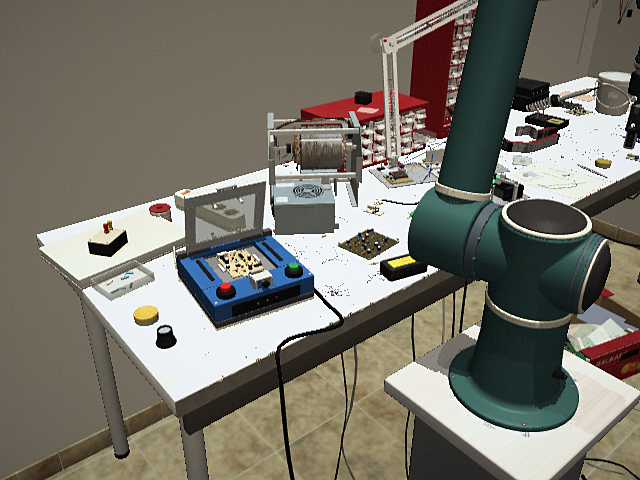

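View pics/side0.png

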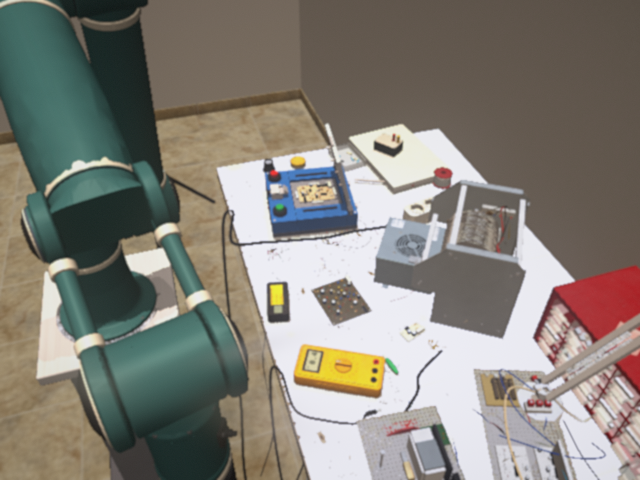

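The scene picture shows the fixture at about (245,265), with the lid slightly past upright, red button at (226,288) and green at (293,270). The side picture shows it at (310,200), with red at (274,175) and green at (280,209). I'll zoom in for exact corners.

```bash
python3 - <<'E'
from h import *
a=cv2.imread("pics/scene0.png")[170:330,165:325];b=cv2.imread("pics/side0.png")[115:245,250:370]
a=cv2.resize(a,None,fx=2.5,fy=2.5,interpolation=cv2.INTER_CUBIC)
b=cv2.resize(b,None,fx=3.3,fy=3.3,interpolation=cv2.INTER_CUBIC)
o=np.zeros((430,800,3),np.uint8);o[:400,:400]=a;o[:b.shape[0],400:400+b.shape[1]]=b[:,:400];cv2.imwrite("pics/crop0.png",o)
for n in("scene","side"):
    h=cv2.cvtColor(cv2.imread(f"pics/{n}0.png"),cv2.COLOR_BGR2HSV)
    x0,y0,x1,y1=(165,170,325,330) if n=="scene" else (250,115,370,245)
    for nm,f in(("red",lambda H:(H<8)|(H>172)),("green",lambda H:(H>50)&(H<85))):
        m=f(h[...,0])&(h[...,1]>130)&(h[...,2]>40)
        k=np.zeros_like(m);k[y0:y1,x0:x1]=1;m&=k
        nn,l,st,ce=cv2.connectedComponentsWithStats(m.astype(np.uint8))
        for i in range(1,nn):
            if st[i,4]>15: print(n,nm,st[i],ce[i].round(1))
E
```

```text
scene red [165 204   6   8  31] [166.8 207.3]
scene red [220 282  11  11  97] [225.  287.4]
scene green [289 262  10  10  77] [293.4 266.5]
side red [270 170   8   7  40] [273.2 173. ]
side green [276 204   7   5  29] [279.2 206.1]
```

View pics/crop0.png

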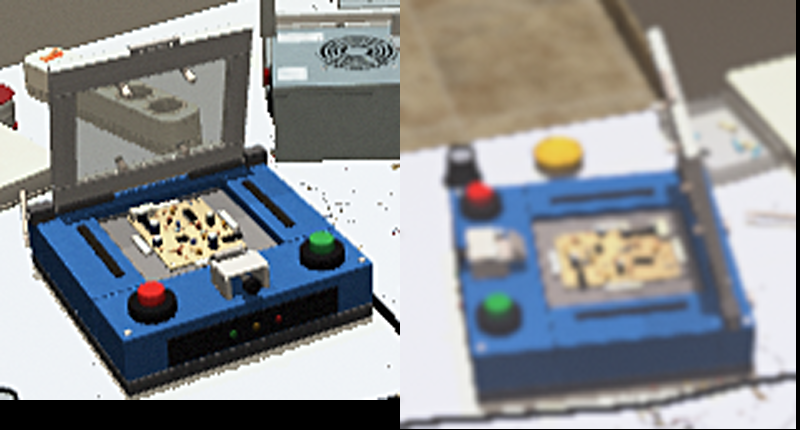

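```bash
cat > fit.py <<'E'
from h import *
from scipy.optimize import least_squares
def lidpt(th,r,n,y): # fixture frame; r from hinge, n along outward normal
    return np.array([.085-r*np.cos(th)+n*np.sin(th),y,.066+r*np.sin(th)+n*np.cos(th)])
E
python3 - <<'E'
from fit import *
C={n:read_camera(n) for n in("scene","side")}
fl,fr,bl,br=[-.12,.11,.06],[-.12,-.11,.06],[.105,.11,.06],[.105,-.11,.06]
def world(p,q): return np.append(R.from_euler("z",p[2]).as_matrix()[:2,:2]@q[:2]+p[:2],q[2])
def pts(p):
    th,bx,by=p[3:6]
    return [("scene",(215.8,306),fl),("scene",(313.8,275.2),fr),("scene",(177,257),bl),
    ("side",(272.4,220.5),fr),("side",(356.7,212.6),br),("side",(265.2,173.2),fl),
    ("scene",(225,287.4),[bx,by,.074]),("scene",(293.4,266.5),[bx,-by,.074]),
    ("side",(273.2,173),[bx,by,.075]),("side",(279.2,206.1),[bx,-by,.075]),
    ("scene",(185,198),lidpt(th,.15,-.0,.09)),("scene",(265.4,181.2),lidpt(th,.15,0,-.09)),
    ("side",(326.4,124),lidpt(th,.15,0.002,.09)),("side",(338.8,162),lidpt(th,.15,0.002,-.09))]
def f(p): return np.concatenate([proj(C[c],world(p,q))-uv for c,uv,q in pts(p)])
s=least_squares(f,[.55,.17,0,1.65,-.1,.08],loss="soft_l1",f_scale=1)
print(s.x.round(4)); print(s.fun.reshape(-1,2).round(1).tolist())
p=s.x; 
for nm,q in(("start",[p[4],-p[5],.078]),("stop",[p[4],p[5],.078]),("hinge",[.085,0,.066]),("lidfront",lidpt(p[3],.13,.007,0)),("latched front",lidpt(.0,.13,.007,0))): print(nm,world(p,np.array(q)).round(4))
print(np.hypot(*(C["side"]["world_from_camera"][:2,3])))
for t in("meter","tester","next_board","tin","loupe","small_board"):
    for c in("scene","side"):
        for m in masks_of(C[c],t)[:1]:
            v,u=np.nonzero(m["mask"]);print(t,c,round(m["score"],2),u.mean().round(),v.mean().round(),at(C[c],u.mean(),v.mean(),.015).round(3))
E
```

```text
[ 0.5478  0.1919 -0.1455  1.3475 -0.0937  0.0755]
[[-1.6, -0.4], [0.6, -1.2], [-2.3, -3.1], [-1.6, 1.6], [0.9, 0.3], [-1.7, -1.3], [0.2, 0.2], [0.0, 0.4], [0.4, 0.8], [0.2, 1.8], [-0.1, -0.9], [0.1, -2.0], [-0.9, -0.8], [-0.9, -0.5]]
start [0.4441 0.1308 0.078 ]
stop [0.466  0.2802 0.078 ]
hinge [0.6319 0.1796 0.066 ]
lidfront [0.6102 0.1828 0.1943]
latched front [0.5033 0.1984 0.073 ]
0.9741751233192055
meter scene 0.35 237.0 256.0 [0.643 0.145 0.015]
meter side 0.97 339.0 371.0 [ 0.445 -0.341  0.015]
tester scene 0.79 401.0 267.0 [ 0.37  -0.114  0.015]
tester side 0.57 277.0 302.0 [ 0.37  -0.125  0.015]
next_board scene 0.78 367.0 243.0 [ 0.496 -0.129  0.015]
next_board side 0.95 340.0 301.0 [ 0.509 -0.164  0.015]
tin scene 0.87 146.0 315.0 [0.559 0.41  0.015]
tin side 0.66 297.0 162.0 [0.565 0.399 0.015]
loupe scene 0.77 165.0 337.0 [0.473 0.411 0.015]
loupe side 0.52 268.0 166.0 [0.475 0.404 0.015]
small_board scene 0.41 374.0 209.0 [ 0.621 -0.272  0.015]
small_board side 0.77 412.0 331.0 [ 0.629 -0.294  0.015]
```

drive_tool(
  rows=[
    [0,0,5.7,0,0,-0.03,0],
    [0,0,5.7,0,0,-0.04,0],
    [0,0,5.7,0,0,-0.04,0],
    [0,0,5.7,0,0,-0.04,0],
    [0,0,0,0.0107,-0.0362,0,0],
    [0,0,0,0.0107,-0.0362,0,0],
    [0,0,0,0.0107,-0.0362,0,0],
    [0,0,0,0.0107,-0.0362,0,0],
  ],
)

```text
time: 2.07
tool_pos: [0.2329, -0.515, 0.3816]
tcp_rot: [3.133, -0.228, 0.001]
wrist_force: [0.7, 0.2, 0.1]
width: -0.002
grip_force: 0.0
```

drive_tool(
  rows=[
    [0,0,0,0.0107,-0.0362,0,0],
    [0,0,0,0.0107,-0.0362,0,0],
    [0,0,0,0.0107,-0.0362,0,0],
    [0,0,0,0.0107,-0.0362,0,0],
    [0,0,0,0.0107,-0.0362,0,0],
    [0,0,0,0.0107,-0.0362,0,0],
    [0,0,0,0.0107,-0.0362,0,0],
    [0,0,0,0.0107,-0.0362,0,0],
  ],
)

```text
time: 2.73
tool_pos: [0.3592, -0.2402, 0.3816]
tcp_rot: [3.133, -0.227, 0.001]
wrist_force: [1.6, -0.1, 0.5]
width: -0.001
grip_force: 0.0
```

drive_tool(
  rows=[
    [0,0,0,0.0107,-0.0362,0,0],
    [0,0,0,0.0107,-0.0362,0,0],
    [0,0,0,0.0107,-0.0362,0,0],
    [0,0,0,0.0107,-0.0362,0,0],
    [0,0,0,0.0107,-0.0362,0,0],
    [0,0,0,0.0107,-0.0362,0,0],
    [0,0,0,0.0107,-0.0362,0,0],
    [0,0,0,0.0107,-0.0362,0,0],
  ],
)

```text
time: 3.4
tool_pos: [0.4856, 0.0344, 0.3817]
tcp_rot: [3.133, -0.226, 0.002]
wrist_force: [-0.1, 0.5, 0.0]
width: 0.002
grip_force: 0.0
```

drive_tool(
  rows=[
    [0,0,0,0.0107,-0.0362,0,0],
    [0,0,0,0.0107,-0.0362,0,0],
    [0,0,0,0.0107,-0.0362,0,0],
    [0,0,0,0.005,-0.0162,0,0],
    [0,0,0,0,0,0,0],
    [0,0,0,0,0,0,0],
  ],
)

```text
time: 3.9
tool_pos: [0.5398, 0.1509, 0.3809]
tcp_rot: [3.133, -0.223, -0.002]
wrist_force: [-0.0, 0.0, -0.2]
width: 0.001
grip_force: 0.0
```

```bash
cat >> h.py <<'E'
def wrist():
    s=status.read_state(); c=read_camera("wrist")
    T=np.eye(4);T[:3,:3]=R.from_rotvec(s["tcp_rot"]).as_matrix();T[:3,3]=s["tool_pos"]
    c["world_from_camera"]=T@np.array(c["mount"]); return s,c
E
python3 - <<'E'
from h import *
s,c=wrist(); cv2.imwrite("pics/w1.png",c["color"][...,::-1])
print(s["time"],s["tool_pos"].round(4),s["tcp_rot"].round(4),np.round(c["mount"],3).tolist())
h=cv2.cvtColor(c["color"],cv2.COLOR_RGB2HSV);H=h[...,0]
for nm,m in(("red",(H<8)|(H>172)),("green",(H>50)&(H<85))):
    m=m&(h[...,1]>130)&(h[...,2]>40)
    n,l,st,ce=cv2.connectedComponentsWithStats(m.astype(np.uint8))
    for i in range(1,n):
        if st[i,4]>100: print(nm,st[i],ce[i].round(1),at(c,*ce[i],.077).round(4))
np.set_printoptions(suppress=True)
P=np.array([.5478,.1919,-.1455])
from fit import lidpt
def W(q): return np.append(R.from_euler("z",P[2]).as_matrix()[:2,:2]@np.array(q)[:2]+P[:2],q[2])
for nm,q in(("fl",[-.12,.11,.06]),("fr",[-.12,-.11,.06]),("br",[.105,-.11,.06]),("lidL",lidpt(1.35,.15,0,.09)),("lidR",lidpt(1.35,.15,0,-.09))): print(nm,proj(c,W(q)).round(1))
E
```

```text
3.9 [0.5398 0.1509 0.3809] [ 3.1325e+00 -2.2330e-01 -1.7000e-03] [[0.001, 0.965, 0.262, 0.067], [1.0, -0.001, -0.001, -0.0], [-0.001, 0.262, -0.965, -0.142], [0.0, 0.0, 0.0, 1.0]]
red [218 263  20  19 295] [227.5 271.9] [0.4664 0.2805 0.077 ]
green [344 264  18  18 253] [352.7 272.7] [0.4442 0.1323 0.077 ]
fl [204.8 287.3]
fr [380.  287.9]
br [388.1  97.9]
lidL [155.  151.8]
lidR [389.3 152.8]
```

View pics/w1.png

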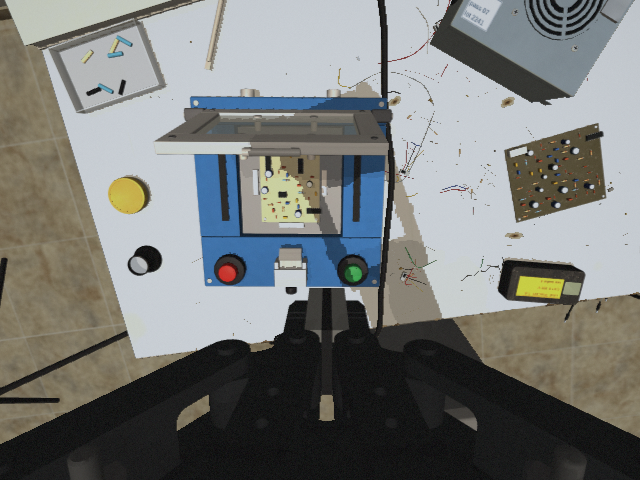

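The wrist picture agrees with the fit: buttons at (227,272) and (353,273), and the lid edge from (155,152) to (389,153) where predicted. So the lid is at about 1.35 rad. Next I move the shut fingers in behind it.

drive_tool(
  rows=[
    [0,0,0,0.028,-0.0105,0.02,0],
    [0,0,0,0.028,-0.0105,0.03,0],
    [0,0,0,0.028,-0.0105,0.03,0],
    [0,0,0,0.028,-0.0105,0.03,0],
    [0,0,0,0,0,0.025,0],
    [0,0,0,0,0,0.03,0],
    [0,0,0,0,0,0.022,0],
    [0,0,0,0,0,0,0],
  ],
)

```text
time: 4.62
tool_pos: [0.6514, 0.1726, 0.1892]
tcp_rot: [3.129, -0.229, -0.017]
wrist_force: [-1.3, -0.2, -0.7]
width: -0.0
grip_force: 0.0
```

```bash
cat >> h.py <<'E'
P=np.array([.5478,.1919,-.1455])
def fx(s):
    d=R.from_euler("z",-P[2]).as_matrix()[:2,:2]@(s["tool_pos"][:2]-P[:2]); return np.append(d,s["tool_pos"][2]).round(4)
E
python3 - <<'E'
from h import *; from fit import lidpt
s,c=wrist(); cv2.imwrite("pics/w2.png",c["color"][...,::-1])
print(fx(s),s["tcp_rot"].round(4),s["wrist_force"].round(2))
pr=None
for i,th in enumerate(np.r_[np.linspace(1.35,.2,25),.15,.1,.05,0]):
    q=lidpt(th,np.interp(th,[.1,1.35],[.139,.128]),.007,0)+[.011,0,0]
    print(i,round(th,3),q.round(4), None if pr is None else ((q-pr)*[1,1,-1]).round(4)[[0,2]]); pr=q
E
```

```text
[ 0.1053 -0.0041  0.1892] [ 3.1293 -0.2294 -0.0167] [-1.3  -0.23 -0.74]
0 1.35 [0.0748 0.     0.1924] None
1 1.302 [0.0687 0.     0.1917] [-0.0061  0.0008]
2 1.254 [0.0625 0.     0.1906] [-0.0061  0.0011]
3 1.206 [0.0565 0.     0.1893] [-0.0061  0.0014]
4 1.158 [0.0504 0.     0.1876] [-0.006   0.0016]
5 1.11 [0.0445 0.     0.1857] [-0.006   0.0019]
6 1.062 [0.0386 0.     0.1834] [-0.0059  0.0022]
7 1.015 [0.0328 0.     0.1809] [-0.0058  0.0025]
8 0.967 [0.0271 0.     0.1781] [-0.0057  0.0028]
9 0.919 [0.0216 0.     0.175 ] [-0.0055  0.0031]
10 0.871 [0.0162 0.     0.1716] [-0.0054  0.0034]
11 0.823 [0.0109 0.     0.168 ] [-0.0053  0.0036]
12 0.775 [0.0058 0.     0.1641] [-0.0051  0.0039]
13 0.727 [0.0009 0.     0.16  ] [-0.0049  0.0042]
14 0.679 [-0.0038  0.      0.1556] [-0.0047  0.0044]
15 0.631 [-0.0083  0.      0.1509] [-0.0045  0.0046]
16 0.583 [-0.0126  0.      0.1461] [-0.0043  0.0049]
17 0.535 [-0.0167  0.      0.141 ] [-0.0041  0.0051]
18 0.488 [-0.0205  0.      0.1357] [-0.0038  0.0053]
19 0.44 [-0.0241  0.      0.1302] [-0.0036  0.0055]
20 0.392 [-0.0274  0.      0.1246] [-0.0033  0.0057]
21 0.344 [-0.0305  0.      0.1187] [-0.0031  0.0058]
22 0.296 [-0.0333  0.      0.1127] [-0.0028  0.006 ]
23 0.248 [-0.0358  0.      0.1066] [-0.0025  0.0061]
24 0.2 [-0.038   0.      0.1003] [-0.0022  0.0063]
25 0.15 [-0.04    0.      0.0936] [-0.002   0.0067]
26 0.1 [-0.0416  0.      0.0868] [-0.0016  0.0068]
27 0.05 [-0.0425  0.      0.0799] [-0.0009  0.0069]
28 0.0 [-0.043  0.     0.073] [-0.0005  0.0069]
```

View pics/w2.png

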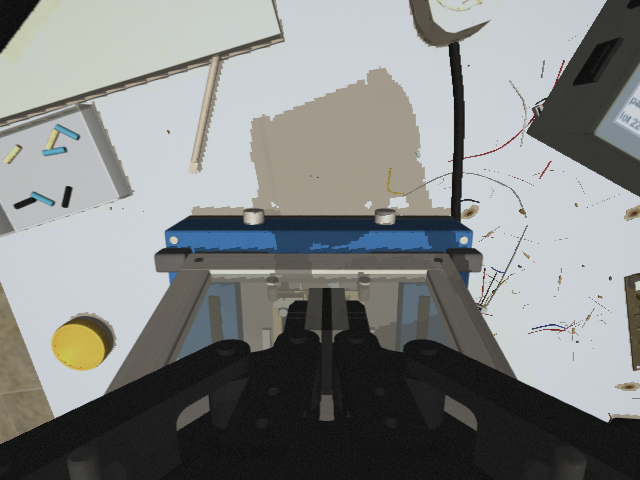

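The fingertips (320,300) are behind the lid on its outer face, which fills (110–515, 260–420). I start the swing.

drive_tool(
  rows=[
    [0,0,0,-0.01,0,0,0],
    [0,0,0,-0.01,0,0,0],
    [0,0,0,-0.006,0,0,0],
    [0,0,0,-0.006,0,0,0],
    [0,0,0,-0.006,0,0.001,0],
    [0,0,0,-0.006,0,0.001,0],
    [0,0,0,-0.006,0,0.0014,0],
    [0,0,0,0,0,0,0],
  ],
)

```text
time: 5.33
tool_pos: [0.6045, 0.1833, 0.1923]
tcp_rot: [-3.133, 0.225, 0.001]
wrist_force: [-0.2, 0.0, -0.1]
width: 0.001
grip_force: 0.0
```

```bash
python3 - <<'E'
from h import *
s=status.read_state();print(fx(s),s["tcp_rot"].round(4),s["wrist_force"].round(2))
c=read_camera("side"); a=c["color"][90:250,230:390,::-1]; cv2.imwrite("pics/s2.png",cv2.resize(a,None,fx=3,fy=3,interpolation=cv2.INTER_CUBIC))
E
```

```text
[ 0.0574 -0.0003  0.1923] [-3.1335e+00  2.2530e-01  1.1000e-03] [-0.25  0.03 -0.08]
```

View pics/s2.png

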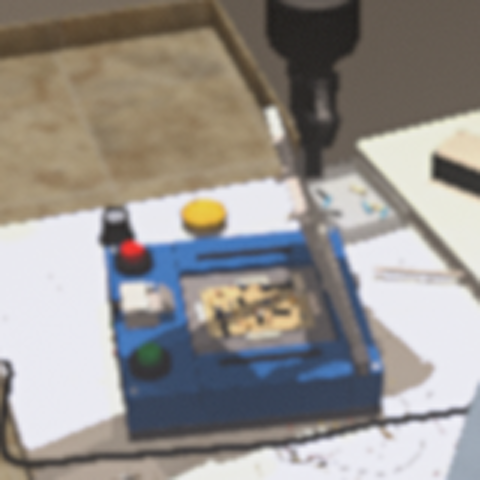

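The side crop shows the gripper behind the lid's upper part (310,170), with everything else undisturbed. I continue along the arc.

drive_tool(
  rows=[
    [0,0,0,-0.006,0,0.003,0],
    [0,0,0,-0.006,0,0.003,0],
    [0,0,0,-0.006,0,0.0025,0],
    [0,0,0,-0.006,0,0.0025,0],
    [0,0,0,-0.0058,0,0.003,0],
    [0,0,0,-0.0057,0,0.003,0],
    [0,0,0,-0.0055,0,0.003,0],
    [0,0,0,-0.0054,0,0.0034,0],
  ],
)

```text
time: 6.05
tool_pos: [0.5593, 0.1896, 0.1686]
tcp_rot: [3.133, -0.226, -0.0]
wrist_force: [0.8, -0.3, 0.3]
width: 0.001
grip_force: 0.4
```

```bash
cat > look.py <<'E'
from h import *; import sys
from scipy.optimize import minimize_scalar
from fit import lidpt
s=status.read_state();print(s["time"],fx(s),s["wrist_force"].round(2))
c=read_camera("side")
for m in masks_of(c,"lid")[:1]: print(m["score"],m["bbox"])
def W(q): return np.append(R.from_euler("z",P[2]).as_matrix()[:2,:2]@np.array(q)[:2]+P[:2],q[2])
for th in np.arange(0,1.3,.1): print(round(th,1),proj(c,W(lidpt(th,.15,.007,.09))).round(1),proj(c,W(lidpt(th,.15,.007,-.09))).round(1))
a=c["color"][90:250,230:390,::-1]; cv2.imwrite(f"pics/{sys.argv[1]}.png",cv2.resize(a,None,fx=3,fy=3,interpolation=cv2.INTER_CUBIC))
E
python3 look.py s3
```

```text
6.05 [ 0.0117 -0.0006  0.1686] [ 0.82 -0.32  0.29]
0.73 [301.9, 141.3, 350.8, 208.2]
0.0 [283.4 170.4] [291.2 211. ]
0.1 [283.7 165.9] [291.6 206.4]
0.2 [284.5 161.5] [292.5 201.7]
0.3 [285.8 157. ] [294.  197.1]
0.4 [287.7 152.6] [296.2 192.5]
0.5 [290.2 148.3] [298.9 188. ]
0.6 [293.1 144.1] [302.1 183.7]
0.7 [296.5 140.2] [305.9 179.5]
0.8 [300.4 136.5] [310.2 175.7]
0.9 [304.6 133.1] [314.9 172.1]
1.0 [309.2 130.1] [320.  168.8]
1.1 [314.2 127.4] [325.4 166. ]
1.2 [319.3 125.2] [331.1 163.6]
```

View pics/s3.png

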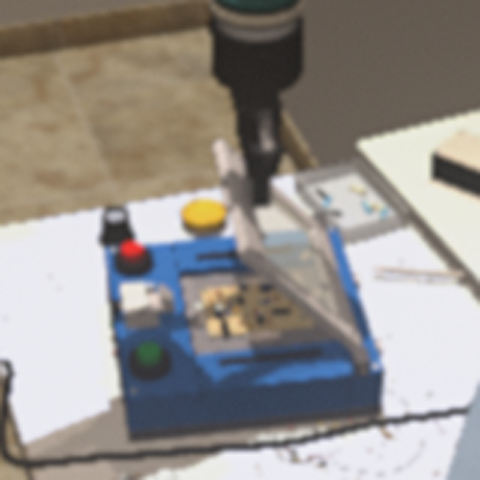

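The lid is following: its far front corner at crop (220,142) puts it at about 0.85 rad, as planned.

drive_tool(
  rows=[
    [0,0,0,-0.0052,0,0.004,0],
    [0,0,0,-0.005,0,0.0042,0],
    [0,0,0,-0.0048,0,0.0044,0],
    [0,0,0,-0.0045,0,0.0046,0],
    [0,0,0,-0.0043,0,0.0049,0],
    [0,0,0,-0.0041,0,0.0051,0],
    [0,0,0,-0.0038,0,0.0053,0],
    [0,0,0,-0.0036,0,0.0055,0],
  ],
)

```text
time: 6.82
tool_pos: [0.5245, 0.1947, 0.1304]
tcp_rot: [3.133, -0.226, -0.0]
wrist_force: [-0.3, -0.2, -0.1]
width: 0.001
grip_force: 0.3
```

drive_tool(
  rows=[
    [0,0,0,-0.0033,0,0.0057,0],
    [0,0,0,-0.0031,0,0.0058,0],
    [0,0,0,-0.0028,0,0.006,0],
    [0,0,0,-0.0025,0,0.006,0],
    [0,0,0,-0.0022,0,0.006,0],
    [0,0,0,-0.001,0,0.004,0],
    [0,0,0,0,0,0,0],
  ],
)

```text
time: 7.4
tool_pos: [0.509, 0.1965, 0.096]
tcp_rot: [3.133, -0.226, -0.004]
wrist_force: [-0.8, -0.6, -0.1]
width: 0.0
grip_force: 0.0
```

```bash
python3 look.py s4 | head -5
```

```text
7.4 [-0.0391 -0.0011  0.096 ] [-0.76 -0.6  -0.08]
0.96 [288.5, 166.7, 349.1, 208.3]
0.0 [283.4 170.4] [291.2 211. ]
0.1 [283.7 165.9] [291.6 206.4]
0.2 [284.5 161.5] [292.5 201.7]
```

View pics/s4.png

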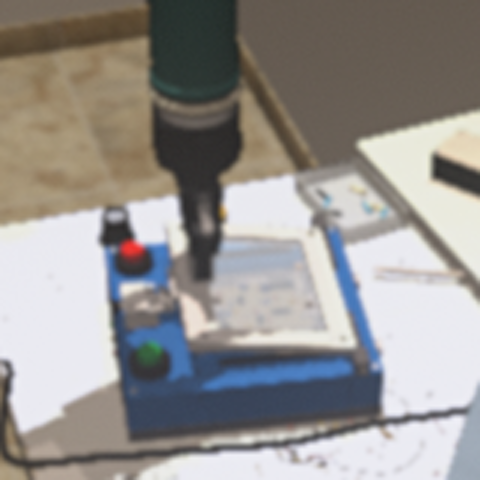

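The lid is nearly down, at about 0.16 rad, with the fingertips on the front rail at crop (205,275). I now press gently.

drive_tool(
  rows=[
    [0,0,0,-0.001,0,0.003,0],
    [0,0,0,-0.001,0,0.003,0],
    [0,0,0,-0.001,0,0.003,0],
    [0,0,0,-0.001,0,0.0025,0],
    [0,0,0,0,0,0.002,0],
    [0,0,0,0,0,0.002,0],
    [0,0,0,0,0,0.0015,0],
    [0,0,0,0,0,0,0],
  ],
)

```text
time: 8.17
tool_pos: [0.5057, 0.1975, 0.0807]
tcp_rot: [3.133, -0.226, -0.002]
wrist_force: [-2.4, -0.0, 4.0]
width: -0.002
grip_force: 2.1
```

drive_tool(
  rows=[
    [0,0,0,0,0,0.001,0],
    [0,0,0,0,0,0.001,0],
    [0,0,0,0,0,0.001,0],
    [0,0,0,0,0,0.001,0],
    [0,0,0,0,0,0,0],
  ],
)

```text
time: 8.58
tool_pos: [0.5059, 0.1975, 0.0769]
tcp_rot: [-3.133, 0.226, 0.002]
wrist_force: [-4.0, 0.3, 8.0]
width: -0.006
grip_force: 3.7
```

drive_tool(
  rows=[
    [0,0,0,0,0,0.001,0],
    [0,0,0,0,0,0.001,0],
    [0,0,0,0,0,0.0007,0],
    [0,0,0,0,0,0.0005,0],
    [0,0,0,0,0,0,0],
  ],
)

```text
time: 9.0
tool_pos: [0.5057, 0.1976, 0.074]
tcp_rot: [-3.133, 0.226, 0.002]
wrist_force: [-5.5, -0.1, 9.1]
width: -0.001
grip_force: 4.9
```

drive_tool(
  rows=[
    [0,0,0,0,0,0.0005,0],
    [0,0,0,0,0,0.0005,0],
    [0,0,0,0,0,0.0005,0],
    [0,0,0,0,0,0,0],
  ],
)

```text
time: 9.33
tool_pos: [0.5056, 0.1975, 0.073]
tcp_rot: [3.133, -0.226, -0.003]
wrist_force: [-7.7, -1.1, 12.8]
width: -0.004
grip_force: 6.7
```

drive_tool(
  rows=[
    [0,0,0,0,0,0.0005,0],
    [0,0,0,0,0,0.0005,0],
    [0,0,0,0,0,0.0005,0],
    [0,0,0,0,0,0,0],
  ],
)

```text
time: 9.67
tool_pos: [0.5056, 0.1976, 0.0728]
tcp_rot: [3.133, -0.226, -0.003]
wrist_force: [-10.7, -1.9, 21.8]
width: -0.004
grip_force: 11.0
```

drive_tool(
  rows=[
    [0,0,0,0,0,-0.0015,0],
    [0,0,0,0,0,-0.0015,0],
    [0,0,0,0,0,-0.001,0],
    [0,0,0,0,0,-0.001,0],
    [0,0,0,0,0,0,0],
    [0,0,0,0,0,0,0],
  ],
)

```text
time: 10.17
tool_pos: [0.5063, 0.1972, 0.0748]
tcp_rot: [3.133, -0.226, -0.0]
wrist_force: [0.2, 0.1, -0.7]
width: -0.002
grip_force: 0.0
```

Force is zero at z 0.0748, so the lid is caught. I lift and move over the green button.

drive_tool(
  rows=[
    [0,0,0,0,0,-0.02,0],
    [0,0,0,0,0,-0.04,0],
    [0,0,0,-0.013,0.0185,0,0],
    [0,0,0,-0.013,0.0185,0,0],
    [0,0,0,-0.013,0.0185,0,0],
    [0,0,0,-0.013,0.0185,0,0],
    [0,0,0,0,0,0,0],
    [0,0,0,0,0,0,0],
  ],
)

```text
time: 10.83
tool_pos: [0.4436, 0.131, 0.1348]
tcp_rot: [-3.133, 0.228, 0.0]
wrist_force: [-0.2, 0.6, 0.1]
width: -0.006
grip_force: 0.0
```

```bash
python3 look.py s5 | head -5; python3 - <<'E'
from h import *
s=status.read_state();print(s["tool_pos"].round(4))
d=np.array([.4443,.1318])-s["tool_pos"][:2]; Rm=R.from_rotvec(s["tcp_rot"]).as_matrix(); print((Rm.T@[*d,0]).round(4))
E
```

```text
10.8333 [-0.0943 -0.0754  0.1348] [-0.23  0.61  0.13]
0.86 [288.6, 169.7, 352.0, 217.2]
0.0 [283.4 170.4] [291.2 211. ]
0.1 [283.7 165.9] [291.6 206.4]
0.2 [284.5 161.5] [292.5 201.7]
[0.4449 0.1319 0.1354]
[-0.0006  0.0001 -0.    ]
```

View pics/s5.png

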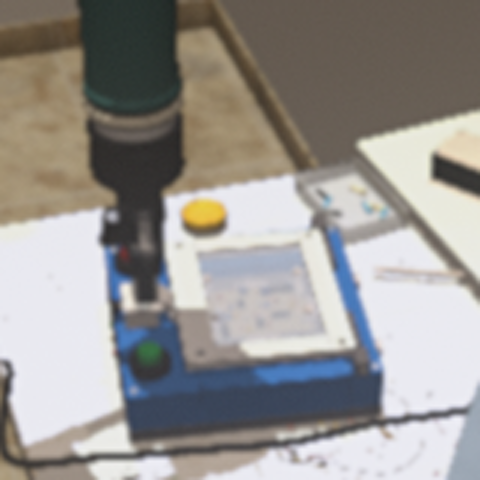

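The lid lies level and shut, and the tip at crop (145,300) is directly above the green button at (150,352) once its height is allowed for. I press.

drive_tool(
  rows=[
    [0,0,0,0,0,0.025,0],
    [0,0,0,0,0,0.025,0],
    [0,0,0,0,0,0.006,0],
    [0,0,0,0,0,0.002,0],
    [0,0,0,0,0,0.002,0],
    [0,0,0,0,0,0.002,0],
    [0,0,0,0,0,0,0],
  ],
)

```text
time: 11.52
tool_pos: [0.4439, 0.1319, 0.0758]
tcp_rot: [3.133, -0.226, -0.004]
wrist_force: [-10.3, -1.5, 17.0]
width: -0.002
grip_force: 7.7
```

drive_tool(
  rows=[
    [0,0,0,0,0,0,0],
    [0,0,0,0,0,0,0],
  ],
)

```text
time: 11.68
tool_pos: [0.4439, 0.1319, 0.0758]
tcp_rot: [3.133, -0.226, -0.003]
wrist_force: [-9.4, -1.3, 15.8]
width: 0.001
grip_force: 7.9
```

```bash
python3 - <<'E'
from h import *
s=status.read_state();print(s["time"],s["tool_pos"].round(4),s["wrist_force"].round(1),s["torque"].round(2),fx(s),R.from_rotvec(s["tcp_rot"]).as_matrix().round(3)[:,2])
c=read_camera("side"); d=read_camera("wrist")
a=cv2.resize(c["color"][150:230,250:330,::-1],(400,400),interpolation=cv2.INTER_CUBIC)
b=cv2.resize(d["color"][200:400,220:420,::-1],(400,400))
cv2.imwrite("pics/p1.png",np.hstack([a,b]))
E
```

```text
11.6833 [0.4439 0.1319 0.0758] [-9.4 -1.3 15.8] [-0.23  1.52 -0.02] [-0.0941 -0.0744  0.0758] [-0.002 -0.    -1.   ]
```

View pics/p1.png

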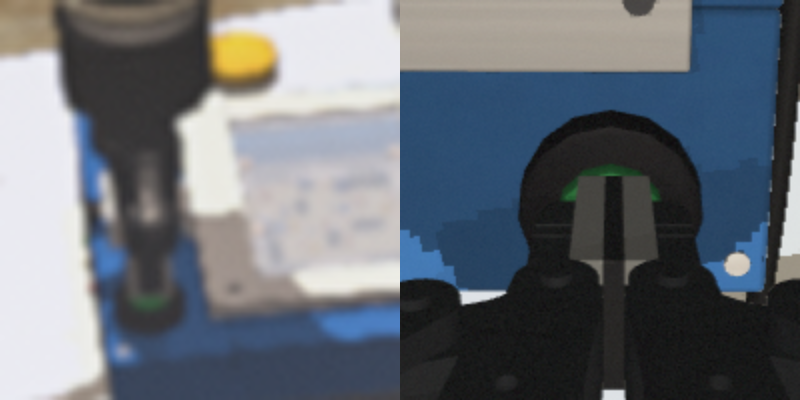

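The crops show the tip centred on the green cap sideways, but a few mm too far front: a green sliver shows at the back (610,170). The tip's front corner probably rests on the bezel. I lift, shift back 3 mm and retry in steps.

drive_tool(
  rows=[
    [0,0,0,0,0,-0.006,0],
    [0,0,0,0,0,-0.006,0],
    [0,0,0,0.003,0,0,0],
    [0,0,0,0,0,0.005,0],
    [0,0,0,0,0,0.003,0],
    [0,0,0,0,0,0,0],
  ],
)

```text
time: 12.28
tool_pos: [0.4483, 0.1314, 0.0772]
tcp_rot: [-3.133, 0.226, -0.003]
wrist_force: [2.1, 0.2, 3.8]
width: -0.003
grip_force: 2.1
```

drive_tool(
  rows=[
    [0,0,0,0,0,0.001,0],
    [0,0,0,0,0,0.0005,0],
    [0,0,0,0,0,0,0],
  ],
)

```text
time: 12.53
tool_pos: [0.4483, 0.1314, 0.0762]
tcp_rot: [-3.133, 0.226, -0.003]
wrist_force: [3.5, 0.1, 4.3]
width: -0.003
grip_force: 2.3
```

drive_tool(
  rows=[
    [0,0,0,0,0,0.001,0],
    [0,0,0,0,0,0.001,0],
    [0,0,0,0,0,0,0],
  ],
)

```text
time: 12.78
tool_pos: [0.4484, 0.1314, 0.0758]
tcp_rot: [-3.133, 0.226, -0.003]
wrist_force: [-2.0, -1.6, 16.0]
width: 0.001
grip_force: 7.9
```

drive_tool(
  rows=[
    [0,0,0,0,0,-0.002,0],
    [0,0,0,0,0,-0.001,0],
    [0,0,0,0,0,0,0],
    [0,0,0,0,0,0,0],
  ],
)

```text
time: 13.12
tool_pos: [0.4474, 0.1312, 0.0769]
tcp_rot: [-3.133, 0.226, -0.001]
wrist_force: [3.1, 0.5, 4.6]
width: -0.002
grip_force: 2.1
```

drive_tool(
  rows=[
    [0,0,0,0,0,-0.001,0],
    [0,0,0,0,0,0,0],
    [0,0,0,0,0,0,0],
  ],
)

```text
time: 13.37
tool_pos: [0.447, 0.1311, 0.0776]
tcp_rot: [3.133, -0.226, -0.001]
wrist_force: [2.1, -0.3, 3.8]
width: -0.003
grip_force: 1.9
```

drive_tool(
  rows=[
    [0,0,0,0,0,-0.001,0],
    [0,0,0,0,0,0,0],
    [0,0,0,0,0,0,0],
  ],
)

```text
time: 13.62
tool_pos: [0.4468, 0.1311, 0.0785]
tcp_rot: [3.133, -0.226, -0.001]
wrist_force: [1.0, 0.3, 3.6]
width: -0.0
grip_force: 1.7
```

drive_tool(
  rows=[
    [0,0,0,0,0,-0.0015,0],
    [0,0,0,0,0,0,0],
    [0,0,0,0,0,0,0],
  ],
)

```text
time: 13.87
tool_pos: [0.4465, 0.131, 0.0799]
tcp_rot: [3.133, -0.226, -0.002]
wrist_force: [1.0, -0.4, 2.9]
width: 0.001
grip_force: 1.3
```

drive_tool(
  rows=[
    [0,0,0,0,0,-0.001,0],
    [0,0,0,0,0,0,0],
    [0,0,0,0,0,0,0],
  ],
)

```text
time: 14.12
tool_pos: [0.4465, 0.131, 0.0809]
tcp_rot: [3.133, -0.226, -0.002]
wrist_force: [0.3, -0.1, 1.7]
width: 0.002
grip_force: 1.0
```

drive_tool(
  rows=[
    [0,0,0,0,0,-0.001,0],
    [0,0,0,0,0,0,0],
    [0,0,0,0,0,0,0],
  ],
)

```text
time: 14.37
tool_pos: [0.4466, 0.131, 0.082]
tcp_rot: [3.133, -0.226, -0.002]
wrist_force: [-0.1, 0.3, 1.3]
width: 0.003
grip_force: 0.7
```

drive_tool(
  rows=[
    [0,0,0,0,0,-0.001,0],
    [0,0,0,0,0,0,0],
    [0,0,0,0,0,0,0],
  ],
)

```text
time: 14.62
tool_pos: [0.4469, 0.1311, 0.083]
tcp_rot: [3.133, -0.226, -0.001]
wrist_force: [0.4, -0.0, 0.3]
width: -0.004
grip_force: 0.0
```

The button's force ran from 0 at z 0.0825 to about 4.6 N at a hard stop at 0.0758, which is the full 6 mm travel, and it is now released. I retreat.

drive_tool(
  rows=[
    [0,0,0,0,0,-0.02,0],
    [0,0,0,0,0,-0.04,0],
    [0,0,0,0,0,-0.04,0],
    [0,0,0,0,0,-0.02,0],
    [0,0,0,0,0.03,0,0],
    [0,0,0,0,0.03,0,0],
    [0,0,0,0,0,0,0],
    [0,0,0,0,0,0,0],
  ],
)

```text
time: 15.28
tool_pos: [0.4383, 0.0709, 0.2032]
tcp_rot: [-3.133, 0.23, -0.0]
wrist_force: [0.2, -0.6, -0.0]
width: 0.001
grip_force: 0.0
```

```bash
python3 - <<'E'
from h import *; from fit import lidpt
s,c=wrist(); print(s["time"],s["tool_pos"].round(3),s["wrist_force"].round(2))
S=read_camera("side")
def W(q): return np.append(R.from_euler("z",P[2]).as_matrix()[:2,:2]@np.array(q)[:2]+P[:2],q[2])
for n,k in(("w",c),("side",S)):
    for m in masks_of(k,"lid")[:1]: print(n,"lid",m["score"],np.round(m["bbox"],1),[proj(k,W(lidpt(t,.15,.007,y))).round(1).tolist() for t in(.012,.04,.1) for y in(.09,-.09)])
    for t in ("start_button","stop_button"):
        for m in masks_of(k,t)[:1]:
            v,u=np.nonzero(m["mask"]);print(n,t,m["score"],at(k,u.mean(),v.mean(),.077).round(4))
for t in("meter","tester","next_board","tin","loupe","small_board"):
    for m in masks_of(S,t)[:1]:
        v,u=np.nonzero(m["mask"]);print(t,round(m["score"],2),u.mean().round(),v.mean().round(),at(S,u.mean(),v.mean(),.015).round(3))
E
```

```text
15.2833 [0.438 0.071 0.203] [ 0.17 -0.58 -0.  ]
w lid 0.58 [  0.    0.  260.3 201.6] [[-0.6, 197.4], [260.5, 197.2], [-5.6, 197.8], [259.5, 197.7], [-17.0, 198.3], [257.2, 198.2]]
w start_button 0.59 [0.4446 0.1321 0.077 ]
side lid 0.62 [287.3 166.4 351.5 214.2] [[283.4, 169.8], [291.2, 210.4], [283.4, 168.6], [291.3, 209.1], [283.7, 165.9], [291.6, 206.4]]
side stop_button 0.57 [0.554  0.1731 0.077 ]
meter 0.77 339.0 371.0 [ 0.445 -0.341  0.015]
tester 0.94 277.0 301.0 [ 0.37  -0.122  0.015]
next_board 0.62 340.0 301.0 [ 0.509 -0.165  0.015]
tin 0.59 297.0 162.0 [0.565 0.397 0.015]
loupe 0.46 315.0 190.0 [0.577 0.25  0.015]
small_board 0.64 411.0 331.0 [ 0.628 -0.294  0.015]
```

The lid's right edge in the wrist view (260.3) matches the latched angle, and the bystanders the networks found have not moved. The loupe detection was a false hit, but the arm never went near it. I hand in.

```bash
python3 -c "
from workcell import workorder; print(workorder.finish_job())"
```

```text
the job is handed in; nothing more can be done
None
```

I swung the lid down and latched it, then pressed the green button to its stop twice (the first press looked blocked) and released it. The arm stayed clear of the red button and the bystanders, and the job was handed in at about 15 s.

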